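Eject a tin and stop it with the other finger

ROBOT

A 6-joint arm with a two-finger parallel gripper is mounted at the origin on the work surface. World frame = base frame: x ahead of the robot, y to its left, z up, the work surface at z = 0. Lengths are in m, angles in rad, forces in N, time in s.
With the tool pointing down it reaches from about 0.325 to 0.775 m from the base axis. Payload 9.3 kg.
Tool frame: the origin (TCP) lies at the very end of the fingers, on their centre line; the grasp point (between the pads) lies 19 mm behind it; z points along the fingers, y is the line along which they close (so a half turn about z gives the same grasp; the last joint's range is limited). The gripper opens to 85 mm and grips with 20 to 120 N. Pads are 22 mm wide; open, the fingers measure 114 mm over their backs; the gripper's body (76 mm by 85 mm) begins 54 mm behind the grasp point. The pads swing forward as they close: fully open they stand 13 mm farther back than shut.
Start: joints at [-1.309, 0.259, 0.021, 1.334, 0, 1.418], TCP at [0.222, -0.503, 0.231] pointing down, gripper open.
Joint ranges: [-3.04, 3.04], [-0.91, 1.82], [-1.04, 1.36], [-1.92, 1.95], [-1.52, 1.45], [-3.14, 3.14]. Speed limits (rad/s): [2.22, 2.22, 2.79, 3.14, 3.14, 3.14].

INTERFACE

Orientations are given as a unit quaternion [x, y, z, w].
In Python, from workcell import ctrl gives the robot as it stands. The module is installed in compiled form; this text tells all that it offers.
- The arm moves only by the tool arm_command, never from a script. Its argument "rows" is a list of rows, each a list of 7 numbers: the shift along the tool's x, y, z in m, then the turn, a rotation vector about the tool's x, y, z in rad, then the closure in counts, from 0 (fully open) to 255 (shut). A call has 1 to 10 rows; each row shifts and turns the commanded pose from where the row before left it, along the tool's axes as they then stand; what a row does not reach is not made up. A row lasts 1/10 s, in which the tool goes at most 50 mm and 8.59 degrees, less where a joint would pass 70% of its speed; a pose out of reach is approached as far as the arm can. A call is refused whole if a number of a shift passes 0.05 or a number of a turn 0.15, either way. A call with a gripper value outside its range is refused whole. The fingers move at their own pace and stop on an object; the grip force is fixed at half the most. Time passes only in rows, so rows that do not move let the fingers close. It gives the time, the measured TCP pose, the force, the opening and the grip force at its end, in the units of the state.
- ctrl.sense(): the state, without advancing time (a new reading comes with each control period).
- ctrl.capture(name): name is "side" or "top" or "wrist"; returns (picture, depth): 420x560x3 uint8, red, green, blue; 420x560 float32, m along the optical axis (not along the pixel's ray), 0 where there is no reading.
- ctrl.camera_model(name): a dict with "vfov" (degrees; the focal length in pixels is half the picture's height over the tangent of half this angle, whatever the lens; pixels are square), "cx", "cy" (the principal point, pixels), "k1" (the pictures are not rectified: a ray, as slopes to the right and down, at radius r is drawn at 1 + k1 r^2 times it, then the intrinsics apply), "xyz" and "rotation" of the camera in the world. Camera axes: x right, y down, z forward; pixel columns grow to the right and rows downward; lengths in m; the calibration is good to about 2 mm. A picture is of the moment at which its call begins: read the wrist's pose just before it. camera_model takes no time and is no camera call; for the wrist camera it gives the pose at the moment of the call.
- ctrl.finish_job(): hands the job in; it is judged then, once.
Trained networks look in the newest picture that a camera, given by its name, has taken for a name from the list of things; names that differ only in an ending like _2 or _b are one class to them, and where a whole thing is asked for, a point or a joint stands for the part that bears it (a point fixed in the world has none). Each returns a list of dicts, best first, with "p" (0 to 1); they miss things now and then, are a little off and sometimes report something else, mostly with a low value. They report only what shows in the picture. A call takes as long as a camera call. They do not tell look-alikes from the thing itself.
- ctrl.look_for(camera, target): "point" ([x, y, z] in m, in world coordinates, good to about 4 mm: the middle of the surface that is visible of it).
- ctrl.cut_out(camera, target): "region" (420x560 bool, what is visible of it).
- ctrl.mark_of(camera, target): "point" ([x, y, z] in m, in world coordinates, good to about 4 mm: a listed point, or the origin of a listed thing).
The state is a dict: "time": time; "q": joint angles; "joint_vel": joint speeds; "joint_torque": joint torques, N m; "tool_pos": TCP position; "tcp_rot": TCP orientation; "wrist_force": force on the tool from outside, world axes, zero at the start; "moment": the same for the moment, N m; "gripper_width": finger opening in m; "finger_force": force on a finger pad.
Only numpy, scipy, OpenCV 4.12 (cv2) and the standard library are available. Lean on these libraries where they do the work, as an engineer would, in place of code of your own. Each camera call takes 0.05 s, during which the arm holds its last target. There are 200 camera calls.

TASK

Press the dispenser's ejector paddle down with one finger, so that the small tin pops out of its pocket, and stop the tin with the other finger before it rolls off the end of the chute. Finish like that: the paddle still held down and the tin resting on the chute against your finger. Only touch and block the tin, never lift or carry it or drag it out of its pocket, and leave the other goods alone.

Things in the scene. Friction and masses are not known exactly. Their poses are not given: they have to be found in the camera images.
- dispenser: tin dispenser fixed to the bench, base plate 270 x 150 mm. Origin on the bench midway between the paddle (38 mm to its +y side) and the chute's centre line (38 mm to its -y side); z up, +x downhill along the chute. Apart from the tin (top at 99 mm) nothing of it rises over 100 mm.
- chute_mid (a point): point on the chute floor's centre line abreast of the paddle (76 mm from the paddle's centre), 40 mm above the bench. The chute is a straight lane 46 mm wide inside, between 3 mm walls standing 13 mm over its floor, sloping down 10 degrees towards the dispenser's +x.
- chute_lip (a point): point on the chute floor's centre line at its lower end, 98 mm downhill of chute_mid, 23 mm above the bench. The end is open: nothing there stops a tin.
- pocket_edge (a point): point on the chute floor's centre line at its upper end, 74 mm uphill of chute_mid, 53 mm above the bench: the front edge of the tin's pocket, whose floor, a spring kicker plate, is recessed 9 mm below the chute floor. The pocket's side cheeks start 4 mm uphill of here and stand 26 mm over the chute's plane.
- paddle (a joint): travel of the ejector paddle in m: 0 up, 0.012 fully down. It takes 2 N to start and about 6 N fully down, and springs back when let go. It raises the kicker plate by as much as it goes down; 9 to 12 mm down, the tin leaves the pocket by itself and rolls down the chute, passing the paddle in about half a second.
- paddle_top (a point): centre of the top face of the ejector paddle, a sprung metal plate 50 mm (x) by 40 mm (y) that is pressed straight down. At x = 0, y = +38 mm of the dispenser, 62 mm above the bench when up and 50 mm when fully down (then 10 mm above the chute floor abreast of it).
- tin: small closed food tin, 52 mm across, 40 mm wide, about 0.11 kg, lying on its side with its axis across the chute so that it can roll. Origin at its very centre; its y is its axis, its x and z turn as it rolls. At the start it sits in the pocket, at x = -91, y = -38, z = +73 mm of the dispenser.
- spare_tin_a: a closed tin like the task's tin (52 mm across, 40 mm tall) standing on its end beside the chute; origin under its centre; leave alone
- spare_tin_b: another such tin standing on its end beside the dispenser; origin under its centre; leave alone
- sauce_jar: jar 68 mm across, 85 mm tall, standing on the paddle's side of the dispenser; origin under its centre; leave alone
- soup_can: can 74 mm across, 110 mm tall, standing off to the left; origin under its centre; leave alone
- carton: upright cardboard carton 60 x 130 x 180 mm (x, y, z), off to the right; origin under its centre; leave alone
- tape_roll: ring 100 mm across, 48 mm tall, lying off to the left; origin under its centre; leave alone
- marker: marker pen 125 mm long, 16 mm thick, lying off to the right along its x; origin under its middle; leave alone
Things that resemble listed ones, but are neither listed nor needed, are in the scene too. What is shaped like the tin but blue, green or red is not meant.

How it is judged:
By the outcome, as a careful person would: the job done as asked, in the order asked, and still so for the second after the job is handed in, while the arm keeps its last pose, push and grip.
It also fails if it takes over 37 s, if anything falls off the work surface, if the arm or the gripper's body presses on something with over 40 N, if the wrist force passes 120 N, or if a joint passes its speed limit or range.

## Working session

There is one attempt and no reset: what is moved stays moved. The work goes in short steps, Python scripts to look and compute and a tool call to move; the robot and the scene stay as the last step left them, time stands still between calls to the robot, and variables do not carry over. Pictures are saved under pics/ and viewed, at most 10 in all, crops included, and the job is handed in when it is done.

Besides the shell and the picture viewer there is one more tool, called after ">>>" by a JSON object that holds its "fn" and its "kwargs", one argument or row to a line. arm_command: Moves the arm, as the interface text tells. Its arguments: {"type":"object","properties":{"rows":{"type":"array"}},"required":["rows"]}

```bash
mkdir -p pics; python3 - <<'E'
from workcell import ctrl
import cv2, numpy as np
s=ctrl.sense();print({k:np.round(v,3).tolist() for k,v in s.items()})
for c in("top","side"):
    p,d=ctrl.capture(c);cv2.imwrite(f"pics/{c}0.png",p[:,:,::-1])
    m=ctrl.camera_model(c);print(c,{k:np.round(v,3).tolist() for k,v in m.items()})
    for t in("dispenser","chute_mid","chute_lip","pocket_edge","paddle_top","tin","sauce_jar","spare_tin_a"):
        print(t,[(np.round(r["point"],3).tolist(),round(r["p"],2)) for r in ctrl.mark_of(c,t)][:4])
print(ctrl.sense()["time"])
E
```

```text
{'time': 0.0, 'q': [-1.309, 0.259, 0.021, 1.334, 0.0, 1.418], 'joint_vel': [-0.0, -0.001, -0.0, -0.002, 0.002, 0.0], 'joint_torque': [0.0, -55.564, 34.453, 0.014, -0.0, 0.0], 'tool_pos': [0.222, -0.503, 0.231], 'tcp_rot': [0.979, 0.206, -0.0, -0.001], 'wrist_force': [0.712, -0.191, 0.128], 'moment': [-0.017, 0.023, -0.017], 'finger_force': 0.0, 'gripper_width': 0.085}
top {'vfov': 50.539, 'cx': 267.907, 'cy': 215.474, 'k1': -0.023, 'xyz': [0.41, -0.033, 1.38], 'rotation': [0.715, -0.697, 0.036, -0.035]}
dispenser [([0.593, 0.089, -0.004], 0.79)]
chute_mid [([0.568, 0.057, 0.04], 0.57)]
chute_lip [([0.655, -0.002, 0.022], 0.6), ([0.567, 0.057, 0.041], 0.27)]
pocket_edge [([0.509, 0.099, 0.053], 0.76)]
paddle_top [([0.613, 0.117, 0.062], 0.48)]
tin [([0.515, 0.319, 0.023], 0.8), ([0.408, 0.308, 0.022], 0.79), ([0.496, 0.108, 0.073], 0.67), ([0.342, 0.168, 0.024], 0.58)]
sauce_jar [([0.677, 0.216, -0.002], 0.93)]
spare_tin_a [([0.557, -0.058, -0.003], 0.7), ([0.452, 0.025, -0.0], 0.6)]
side {'vfov': 51.421, 'cx': 287.689, 'cy': 208.542, 'k1': 0.032, 'xyz': [-0.117, 0.694, 0.896], 'rotation': [-0.329, 0.848, -0.384, 0.16]}
dispenser [([0.593, 0.088, -0.0], 0.62)]
chute_mid [([0.566, 0.059, 0.04], 0.68)]
chute_lip [([0.655, 0.001, 0.024], 0.9)]
pocket_edge [([0.512, 0.097, 0.056], 0.78)]
paddle_top [([0.615, 0.12, 0.061], 0.68)]
tin [([0.343, 0.171, 0.026], 0.9), ([0.551, -0.062, 0.002], 0.67), ([0.512, 0.314, 0.03], 0.55), ([0.497, 0.11, 0.071], 0.54)]
sauce_jar [([0.673, 0.219, -0.001], 0.82)]
spare_tin_a [([0.449, 0.02, 0.004], 0.76), ([0.548, -0.062, -0.002], 0.51)]
0.9
```

View pics/top0.png

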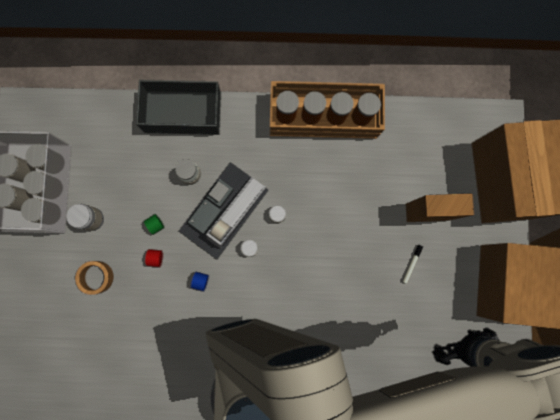

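View pics/side0.png

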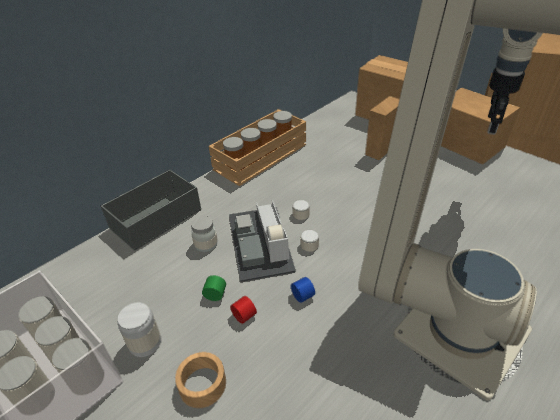

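```bash
cat > h.py <<'E'
from workcell import ctrl
import numpy as np
from scipy.spatial.transform import Rotation as R
from scipy.optimize import least_squares
c10=np.cos(np.radians(10))
M={"dispenser":(0,0,0),"chute_mid":(0,-.038,.04),"chute_lip":(.098*c10,-.038,.023),"pocket_edge":(-.074*c10,-.038,.053),"paddle_top":(0,.038,.062),"tin":(-.091,-.038,.073)}
def fit(obs): # [(name,point)] -> x,y,yaw
    A=np.array([M[n][:2] for n,_ in obs]);B=np.array([p[:2] for _,p in obs])
    f=lambda v:((A@np.array([[np.cos(v[2]),np.sin(v[2])],[-np.sin(v[2]),np.cos(v[2])]])+v[:2])-B).ravel()
    r=least_squares(f,[.59,.09,-.6],loss="soft_l1",f_scale=.004);return r.x,np.round(f(r.x).reshape(-1,2)*1e3,1)
def plan(goal,yaw_tool,n): # tool down, tool x at yaw_tool
    s=ctrl.sense();p=np.array(s["tool_pos"]);r=R.from_quat(s["tcp_rot"])
    g=R.from_euler("z",yaw_tool)*R.from_euler("x",np.pi)
    rv=(r.inv()*g).as_rotvec();st=(np.array(goal)-p)/n
    for i in range(n):
        print(np.round(np.r_[r.inv().apply(st),rv/n],4).tolist()); r=r*R.from_rotvec(rv/n)
E
python3 - <<'E'
from h import *
obs=[("dispenser",(.593,.089)),("chute_mid",(.568,.057)),("chute_lip",(.655,-.002)),("pocket_edge",(.509,.099)),("paddle_top",(.613,.117)),("tin",(.496,.108)),
("dispenser",(.593,.088)),("chute_mid",(.566,.059)),("chute_lip",(.655,.001)),("pocket_edge",(.512,.097)),("paddle_top",(.615,.12)),("tin",(.497,.11))]
v,r=fit(obs);print(v,np.degrees(v[2]),r.tolist())
plan([v[0],v[1],.19],v[2]+np.pi,18)
E
```

```text
[ 0.59268617  0.08788535 -0.60523002] -34.6771260346007 [[-0.3, -1.1], [3.1, -0.4], [-4.6, 3.7], [2.1, -0.9], [1.3, 2.1], [0.2, 0.4], [-0.3, -0.1], [5.1, -2.4], [-4.6, 0.7], [-0.9, 1.1], [-0.7, -0.9], [-0.8, -1.6]]
[0.0321, -0.0218, 0.0023, 0.0, 0.0, -0.1179]
[0.0344, -0.0178, 0.0023, 0.0, 0.0, -0.1179]
[0.0363, -0.0137, 0.0023, 0.0, 0.0, -0.1179]
[0.0376, -0.0093, 0.0023, 0.0, 0.0, -0.1179]
[0.0385, -0.0048, 0.0023, 0.0, 0.0, -0.1179]
[0.0388, -0.0002, 0.0023, 0.0, 0.0, -0.1179]
[0.0385, 0.0043, 0.0023, 0.0, 0.0, -0.1179]
[0.0378, 0.0088, 0.0023, 0.0, 0.0, -0.1179]
[0.0365, 0.0132, 0.0023, 0.0, 0.0, -0.1179]
[0.0347, 0.0174, 0.0023, 0.0, 0.0, -0.1179]
[0.0324, 0.0214, 0.0023, 0.0, 0.0, -0.1179]
[0.0296, 0.025, 0.0023, 0.0, 0.0, -0.1179]
[0.0265, 0.0283, 0.0023, 0.0, 0.0, -0.1179]
[0.023, 0.0312, 0.0023, 0.0, 0.0, -0.1179]
[0.0191, 0.0337, 0.0023, 0.0, 0.0, -0.1179]
[0.015, 0.0357, 0.0023, 0.0, 0.0, -0.1179]
[0.0107, 0.0373, 0.0023, 0.0, 0.0, -0.1179]
[0.0063, 0.0383, 0.0023, 0.0, 0.0, -0.1179]
```

>>> {"fn": "arm_command", "kwargs": {
  "rows": [
    [0.032,-0.022,0.002,0,0,-0.118,69],
    [0.034,-0.018,0.002,0,0,-0.118,69],
    [0.036,-0.014,0.002,0,0,-0.118,69],
    [0.038,-0.009,0.002,0,0,-0.118,69],
    [0.038,-0.005,0.002,0,0,-0.118,69],
    [0.039,0,0.002,0,0,-0.118,69],
    [0.038,0.004,0.002,0,0,-0.118,69],
    [0.038,0.009,0.002,0,0,-0.118,69],
    [0.036,0.013,0.002,0,0,-0.118,69],
    [0.035,0.017,0.002,0,0,-0.118,69]
  ]
}}

```text
time: 1.9
tool_pos: [0.4265, -0.1735, 0.2114]
tcp_rot: [0.697, 0.717, 0.0, 0.0]
wrist_force: [1.2, -0.6, 0.8]
gripper_width: 0.0625
finger_force: 0.0
```

>>> {"fn": "arm_command", "kwargs": {
  "rows": [
    [0.032,0.021,0.002,0,0,-0.118,69],
    [0.03,0.025,0.002,0,0,-0.118,69],
    [0.026,0.028,0.002,0,0,-0.118,69],
    [0.023,0.031,0.002,0,0,-0.118,69],
    [0.019,0.034,0.002,0,0,-0.118,69],
    [0.015,0.036,0.002,0,0,-0.118,69],
    [0.011,0.037,0.002,0,0,-0.118,69],
    [0.006,0.038,0.002,0,0,-0.118,69],
    [0,0,0,0,0,0,69],
    [0,0,0,0,0,0,69]
  ]
}}

```text
time: 2.9
tool_pos: [0.5897, 0.088, 0.1947]
tcp_rot: [0.296, 0.955, -0.0, -0.0]
wrist_force: [-0.1, -0.9, 0.8]
gripper_width: 0.0623
finger_force: 0.0
```

```bash
python3 - <<'E'
from h import *
import cv2
obs=[]
for c in("wrist","top","side"):
    p,d=ctrl.capture(c);cv2.imwrite(f"pics/{c}1.png",p[:,:,::-1])
    for t in M:
        for r in ctrl.mark_of(c,t):
            q=np.array(r["point"])
            if r["p"]>.3 and abs(q[2]-M[t][2])<.012:
                print(c,t,np.round(q,3).tolist(),round(r["p"],2)); 
                e=np.array([.5927,.0879])+R.from_euler("z",-.605).apply(M[t])[:2]
                if np.hypot(*(q[:2]-e))<.02: obs.append((t,q))
v,r=fit(obs);print(v,np.degrees(v[2]));print(r.tolist())
print(ctrl.sense()["time"],{k:np.round(x,3).tolist() for k,x in ctrl.camera_model("wrist").items()})
E
```

```text
wrist dispenser [0.588, 0.086, -0.002] 0.97
wrist chute_mid [0.575, 0.057, 0.038] 0.68
wrist chute_lip [0.651, -0.003, 0.024] 0.64
wrist pocket_edge [0.511, 0.096, 0.05] 0.8
wrist paddle_top [0.613, 0.119, 0.058] 0.62
wrist tin [0.494, 0.108, 0.077] 0.65
top dispenser [0.59, 0.087, -0.002] 0.67
top chute_mid [0.567, 0.055, 0.04] 0.71
top pocket_edge [0.507, 0.098, 0.053] 0.61
side dispenser [0.593, 0.084, 0.004] 0.82
side dispenser [0.528, 0.516, 0.0] 0.33
side chute_mid [0.57, 0.058, 0.039] 0.57
side chute_lip [0.652, 0.001, 0.023] 0.83
side pocket_edge [0.512, 0.099, 0.055] 0.66
side paddle_top [0.613, 0.118, 0.058] 0.62
side tin [0.497, 0.107, 0.076] 0.47
[ 0.5918037   0.08679897 -0.6063336 ] -34.740356168846645
[[3.5, 1.3], [-5.2, -1.5], [-1.5, 3.9], [-1.0, 1.0], [0.7, -0.9], [1.6, -0.3], [1.8, -0.4], [3.4, 0.7], [3.4, -1.1], [-1.2, 2.3], [0.3, -2.0], [-2.2, -0.3], [-2.0, -2.1], [0.3, -0.1], [-1.8, 0.4]]
3.95 {'vfov': 58.654, 'cx': 275.874, 'cy': 206.904, 'k1': -0.082, 'xyz': [0.535, 0.124, 0.339], 'rotation': [0.877, 0.461, 0.061, 0.118]}
```

View pics/wrist1.png

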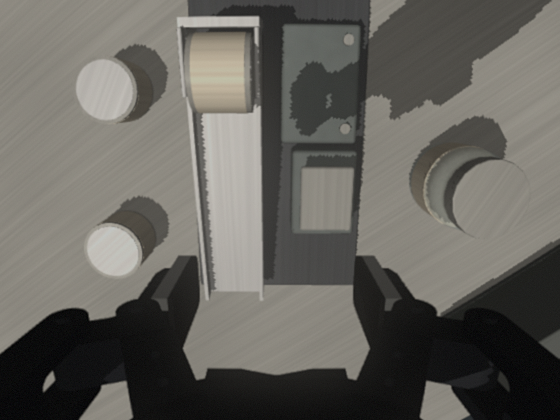

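The wrist view shows the paddle plate at about (327,198), the chute lane running straight down the picture at column ~233, and the tin in its pocket at (220,70). I'll check these pixels against the fit.

```bash
python3 - <<'E'
from h import *
m=ctrl.camera_model("wrist");f=210/np.tan(np.radians(m["vfov"]/2))
Rc=np.array(m["rotation"]);Rc=R.from_quat(Rc) if Rc.shape==(4,) else R.from_matrix(Rc)
o=np.array([.5918,.0868,0]);D=R.from_euler("z",-.606)
for n,u,v,z in[("paddle ctr",327,198,.062),("paddle L",301,198,.062),("paddle R",353,198,.062),("paddle top",327,166,.062),("paddle bot",327,233,.062),("wall top L lip",206,297,.036),("wall top R lip",263,297,.036),("base lower right",355,284,.01)]:
    d=np.array([(u-m["cx"])/f,(v-m["cy"])/f]);s=d.copy()
    for _ in range(10): s=d/(1+m["k1"]*(s@s))
    r=Rc.apply([*s,1]);p=np.array(m["xyz"])+r*(z-m["xyz"][2])/r[2]
    print(n,np.round(D.inv().apply(p-o)*1e3,1).tolist())
s=ctrl.sense();print(s["tool_pos"],D.inv().apply(np.array(s["tool_pos"])-o)*1e3, np.degrees(R.from_quat(s["tcp_rot"]).as_euler("zyx")))
E
```

```text
paddle ctr [0.4, 37.5, 62.0]
paddle L [0.5, 17.6, 62.0]
paddle R [0.3, 57.4, 62.0]
paddle top [-24.2, 36.5, 62.0]
paddle bot [28.6, 38.6, 62.0]
wall top L lip [99.6, -64.6, 36.0]
wall top R lip [99.1, -12.9, 36.0]
base lower right [99.3, 75.7, 10.0]
[0.58968833 0.08727856 0.19526243] [ -2.0082336   -0.80942897 195.26243064] [-1.45464938e+02 -9.22911863e-04  1.79999834e+02]
```

Pose confirmed (paddle centre within 1 mm, lip corners at ±26 mm of the lane). Descending to just above the paddle.

>>> {"fn": "arm_command", "kwargs": {
  "rows": [
    [-0.002,0.001,0.025,0,0,0.003,69],
    [0,0,0.03,0,0,0,69],
    [0,0,0.03,0,0,0,69],
    [0,0,0.025,0,0,0,69],
    [0,0,0.015,0,0,0,69],
    [0,0,0,0,0,0,69],
    [0,0,0,0,0,0,69]
  ]
}}

```text
time: 4.65
tool_pos: [0.5921, 0.087, 0.0707]
tcp_rot: [0.298, 0.954, 0.0, -0.0]
wrist_force: [0.7, -0.3, -0.5]
gripper_width: 0.0623
finger_force: 0.0
```

```bash
python3 - <<'E'
from h import *
import cv2
p,d=ctrl.capture("wrist");cv2.imwrite("pics/wrist2.png",p[:,:,::-1])
p,d=ctrl.capture("side");cv2.imwrite("pics/side2.png",cv2.resize(p[190:290,210:310,::-1],(600,600),interpolation=cv2.INTER_CUBIC))
s=ctrl.sense();print(s["time"],s["tool_pos"],s["wrist_force"])
E
```

```text
4.75 [0.59260405 0.08693926 0.07146677] [-0.13361983  0.12825336 -0.38857819]
```

View pics/wrist2.png

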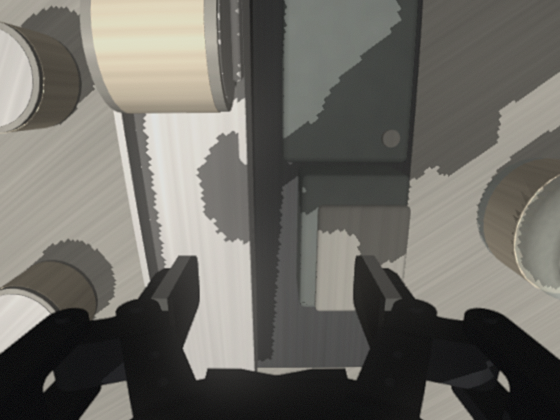

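View pics/side2.png

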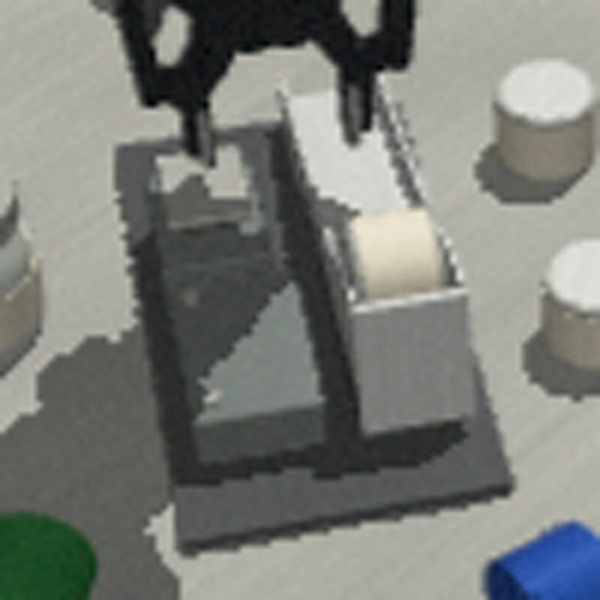

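The right finger is over the paddle (plate 318–408 × 207–310). The left one is over the lane (145–255) with its tip at about (185,260). Now moving down to contact.

>>> {"fn": "arm_command", "kwargs": {
  "rows": [
    [0,0,0.003,0,0,0,69],
    [0,0,0.003,0,0,0,69],
    [0,0,0.003,0,0,0,69],
    [0,0,0.002,0,0,0,69],
    [0,0,0,0,0,0,69],
    [0,0,0,0,0,0,69]
  ]
}}

```text
time: 5.35
tool_pos: [0.5919, 0.087, 0.0592]
tcp_rot: [0.298, 0.954, -0.0, -0.0]
wrist_force: [-0.6, -0.1, 1.3]
gripper_width: 0.0622
finger_force: 0.0
```

>>> {"fn": "arm_command", "kwargs": {
  "rows": [
    [0,0,0.003,0,0,0,69],
    [0,0,0.002,0,0,0,69],
    [0,0,0,0,0,0,69],
    [0,0,0,0,0,0,69]
  ]
}}

```text
time: 5.75
tool_pos: [0.5922, 0.0869, 0.0545]
tcp_rot: [0.298, 0.954, 0.0, 0.0]
wrist_force: [0.7, -0.2, 3.2]
gripper_width: 0.0625
finger_force: 1.6
```

>>> {"fn": "arm_command", "kwargs": {
  "rows": [
    [0,0,0.003,0,0,0,69],
    [0,0,0.003,0,0,0,69],
    [0,0,0.0015,0,0,0,69],
    [0,0,0,0,0,0,69],
    [0,0,0,0,0,0,69],
    [0,0,0,0,0,0,69],
    [0,0,0,0,0,0,69],
    [0,0,0,0,0,0,69]
  ]
}}

```text
time: 6.55
tool_pos: [0.5922, 0.0869, 0.0469]
tcp_rot: [0.298, 0.954, 0.0, 0.0]
wrist_force: [2.5, -0.2, 3.7]
gripper_width: 0.0626
finger_force: 2.2
```

```bash
python3 - <<'E'
from h import *
import cv2
p,d=ctrl.capture("wrist");cv2.imwrite("pics/wrist3.png",p[:,:,::-1])
for r in ctrl.mark_of("wrist","tin"): print(r)
f=[];
for _ in range(4): ctrl.capture("side"); s=ctrl.sense(); f.append(s["wrist_force"][2])
print(s["time"],s["tool_pos"],np.round(f,1))
E
```

```text
{'point': [0.5378, 0.0741, 0.0767], 'p': 0.76}
6.85 [0.59211131 0.08694589 0.0468789 ] [4.9 4.7 3.9 4. ]
```

View pics/wrist3.png

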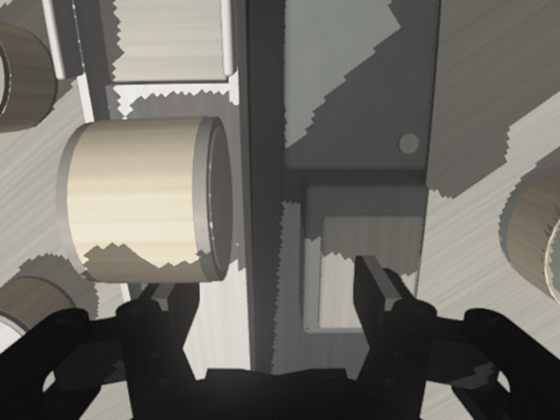

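The tin has popped out and rests in the lane against the left finger (tin 65–230 × 115–280 px, about x = -37 mm of the dispenser). The right finger is holding the paddle down. I'll press slightly more, to the stop.

>>> {"fn": "arm_command", "kwargs": {
  "rows": [
    [0,0,0.001,0,0,0,69],
    [0,0,0.0005,0,0,0,69],
    [0,0,0,0,0,0,69],
    [0,0,0,0,0,0,69],
    [0,0,0,0,0,0,69],
    [0,0,0,0,0,0,69]
  ]
}}

```text
time: 7.45
tool_pos: [0.5921, 0.0869, 0.0454]
tcp_rot: [0.298, 0.954, 0.0, 0.0]
wrist_force: [4.5, 0.9, 4.7]
gripper_width: 0.0626
finger_force: 2.7
```

```bash
python3 - <<'E'
from h import *
import cv2
p,d=ctrl.capture("side");cv2.imwrite("pics/side4.png",cv2.resize(p[190:290,210:310,::-1],(600,600),interpolation=cv2.INTER_CUBIC))
f=[]
for _ in range(8): ctrl.capture("wrist"); s=ctrl.sense(); f.append(s["wrist_force"][2])
print([r["point"] for r in ctrl.mark_of("wrist","tin")],[r["point"] for r in ctrl.mark_of("wrist","paddle_top")])
print(s["time"],s["tool_pos"],np.round(f,1))
E
```

```text
[[0.5383, 0.0794, 0.0786]] [[0.6117, 0.1182, 0.0491]]
7.9 [0.59208278 0.08694314 0.04538473] [5.6 5.3 4.7 5.5 6.1 5.3 5.2 5.5]
```

View pics/side4.png

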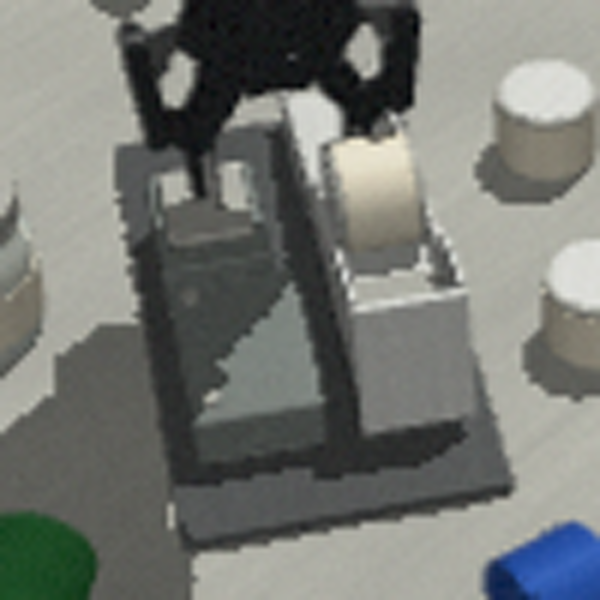

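The side view shows the tin at (375,190) in the chute behind the finger, the pocket empty at (405,280), and the paddle pressed at (205,190). One more small press, then I'll hand in.

>>> {"fn": "arm_command", "kwargs": {
  "rows": [
    [0,0,0.0005,0,0,0,69],
    [0,0,0.0005,0,0,0,69],
    [0,0,0,0,0,0,69],
    [0,0,0,0,0,0,69],
    [0,0,0,0,0,0,69],
    [0,0,0,0,0,0,69],
    [0,0,0,0,0,0,69]
  ]
}}

```text
time: 8.7
tool_pos: [0.5921, 0.0869, 0.0444]
tcp_rot: [0.298, 0.954, 0.0, 0.0]
wrist_force: [3.6, 0.2, 5.4]
gripper_width: 0.062
finger_force: 2.8
```

```bash
python3 - <<'E'
from h import *
f=[]
for _ in range(5): ctrl.capture("wrist"); s=ctrl.sense(); f.append(s["wrist_force"])
t=[r["point"] for r in ctrl.mark_of("wrist","tin")]
f=np.array(f);print(t,s["time"],s["tool_pos"],f.round(1).tolist())
if t and np.hypot(t[0][0]-.538,t[0][1]-.077)<.012 and 4<f[:,2].mean()<30: print(ctrl.finish_job())
E
```

```text
[[0.5387, 0.0774, 0.0749]] 8.95 [0.59207081 0.08692819 0.04439574] [[5.0, -0.4, 5.6], [4.6, 0.3, 5.5], [3.9, 0.1, 5.2], [3.4, 0.6, 4.5], [4.5, -1.1, 5.4]]
the job is handed in; nothing more can be done
None
```

Job handed in at about 9 s: one finger holds the paddle down (about 5 N, so close to but perhaps not quite at its stop), and the tin rests on the chute against the other finger, with the other goods untouched.

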